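# Open the glue press for the wagon underframe

## Task

Open the glue press on the model-railway bench so that I can take out the wagon underframe: with the fingertips push the plate of the wooden stop until the stop has slid fully home, clear of the lever, then press the wooden pad at the lever's long end right down onto its rubber rest so that the heavy steel flap rises. Finish while still holding the pad down with the fingers. Do not pick anything up or lift the lever out of its notches, do not touch the flap, and leave the other things on the bench where they are.

Things in the scene. Friction and masses are not known exactly. Their poses are not given: they have to be found in the camera images.
- press: Glue press fixed to the bench: dark wooden base 150 mm wide, 12 thick, x = -45 to 421 mm, with lever, flap and stop. Origin on the bench top straight below the middle of the lever's pad; x runs level along the lever from pad to flap, y to its left, z up. At x = 0 a rubber rest for the pad (top 20 mm above the bench), at 85 the stop (base 200 wide there), at 185 the pivot bracket (83 high), at 254 to 385 the flap.
- lever_pad (a point): Middle of the top of the pale wooden pad (56 x 50 x 12 mm) at the lever's long end: press here. At rest 120 mm above the bench, sloping down towards the bracket by 0.26 rad. With the stop away it swings down by about 85 mm, staying within 5 mm of x = 0, y = 0 of the press, until it lies on the rubber rest, top 33 to 37 mm above the bench. Takes 4 to 8 N; let go, it comes back up.
- lever: Loose dark steel bar lever, 24 mm wide, 10 thick, 0.3 kg. Its cross pin lies in open-topped notches of the bracket, so it could be lifted out. Pad 190 mm from the pin; the short end, 80 mm from the pin, reaches under the flap's front edge. Origin at the middle of the pin; at rest its axes are those of press.
- lever_pin (a point): Middle of the lever's cross pin, 65 mm above the bench when it lies in its notches, as it must all the time.
- stop (a joint): Slide of the wooden stop, in m: 0 to 0.014 at the start (its block, 32 x 40 mm, top 80 mm above the bench, is under the lever bar, so that the pad can sink only some 5 mm); 0.065 fully home, pushed to the -y side of the press, the lever free. It slides with about 2 N and stays where it is left.
- stop_plate (a point): Middle of the outer (+y) face of the stop's upright pale wooden push plate, 43 mm above the bench and 129 mm to the +y side of the lever's middle at joint value 0. Plate 44 mm along the press's x, 8 thick, from 14 to 72 mm above the bench; push it in the press's -y direction. A 12 mm steel rod (top 30 mm above the bench) joins it to the block under the lever. Outside it (+y) is free bench.
- flap (a joint): Hinge angle of the heavy steel flap in rad: 0 lying down on the wagon underframe; about 0.29 with the lever's pad on its rubber rest. It falls shut by its own weight (some 2.2 kg).
- flap_edge (a point): Middle of the top of the flap's front edge, which faces the lever; the flap is a plain steel plate 131 mm long, 120 wide, 18 thick, hinged along its far edge, top 73 mm above the bench when down.
- jar: Bystander, loose, to be left where it is: amber glass jar with a white lid, 54 mm across, 62 mm tall. Origin at the middle of its underside.
- bogie: Bystander, loose, to be left where it is: black wheeled bogie (small rail truck), 75 x 50 x 36 mm. Origin at the middle of its underside.
- clamp: Bystander, loose, to be left where it is: black spring clamp lying flat, about 150 mm long, 18 mm high. Origin at the middle of its underside (for the clamp: at its pivot, 50 mm from the jaw tips).
- wagon: Bystander, loose, to be left where it is: open blue wagon body, 150 x 80 x 45 mm. Origin at the middle of its underside.
- glue: Bystander, loose, to be left where it is: white glue bottle standing up, 38 mm across, 100 mm tall. Origin at the middle of its underside.
- meter: Bystander, loose, to be left where it is: black multimeter lying flat, 130 x 75 x 38 mm. Origin at the middle of its underside.
- pot: Bystander, loose, to be left where it is: round turned wooden pot with its lid on, 96 mm across, 50 mm tall. Origin at the middle of its underside.

How it is judged:
On the way, in this order (a step that is already met when the one before it is completed fails the run):
1. the stop is pushed clear of the lever, over 50 mm along its 65 mm slide (value of joint stop above 0.05 m and value of joint flap below 0.1 rad), for 0.2 s.
2. the fingers press the lever and the flap is up, over 0.24 rad (value of joint flap above 0.24 rad and contact force between the fingers and lever above 1.5 N), for 0.2 s.
At the end, for the whole second after the job is handed in: Stop over 50 mm along its slide; flap up over 0.24 rad (0.29 is full) and still (under 0.02 rad/s); fingers pressing the lever with over 1.5 N; lever pin in its notches (57 to 73 mm above the bench); each bystander within 30 mm of its start (all of step 2 and value of joint stop above 0.05 m and velocity of joint flap between -0.02 and 0.02 rad/s and z of lever_pin in the frame of press between 0.057 and 0.073 m and distance of each of jar, bogie, clamp, wagon, glue, meter, pot from where it was at the start of the episode below 0.03 m); the arm keeps its last pose, push and grip.
It fails at once if the lever is lifted out of its notches (z of lever_pin in the frame of press above 0.077 m).
It fails at once if the robot touches the steel flap (contact force between any of the fingers, the arm and flap above 1 N).
It fails at once if a bystander is pushed more than 30 mm from its place (distance of any of jar, bogie, clamp, wagon, glue, meter, pot from where it was at the start of the episode above 0.03 m).
It also fails if it takes over 40 s, if anything falls off the work surface, if the arm or the gripper's body presses on something with over 40 N, if the wrist force passes 120 N, or if a joint passes its speed limit or range.

## Robot

A 7-joint arm with a two-finger parallel gripper is mounted at the origin on the work surface. World frame = base frame: x ahead of the robot, y to its left, z up, the work surface at z = 0. Lengths are in m, angles in rad, forces in N, time in s.
With the tool pointing down it reaches from about 0.425 to 0.925 m from the base axis. Payload 6.8 kg.
Tool frame: the origin (TCP) lies midway between the tips of the shut fingers; the grasp point (between the pads) lies 19 mm behind it (robot.grip_point_offset is the z of the grasp point in the tool frame, in m); z points along the fingers, y is the line along which they close (so a half turn about z gives the same grasp; the last joint's range is limited). The gripper opens to 88 mm and grips with 3 to 60 N. Pads are 20 mm wide; open, the fingers measure 115 mm over their backs; the gripper's body (75 mm by 178 mm) begins 61 mm behind the grasp point.
Start: joints at [-1.445, 0.477, 0.022, 1.555, -0.011, 1.109, -0.083], TCP at [0.156, 0.657, 0.223] pointing down, gripper open.
Joint ranges: [-2.96, 2.96], [-0.34, 2.1], [-1.41, 1.46], [0.24, 2.44], [-1.37, 4.51], [0.17, 1.92], [-2.96, 2.96]. Speed limits (rad/s): [2.39, 2.39, 3.14, 3.14, 3.14, 3.14, 3.14].

## Interface

Orientations are given as a unit quaternion [w, x, y, z].
In Python, from rig import robot, camera, camera_params, order, trace gives the robot as it stands.
- The arm moves only by the shell command python3 -m jog 'ROWS'. ROWS is JSON, a list that holds one entry, the list of rows, each a list of 5 numbers: the shift along the tool's x, y, z in mm, then the turn about the tool's z in rad, then the opening, from -1 (shut) to 1 (fully open), so that 0 is half open. A call has 1 to 12 rows; each row shifts and turns the commanded pose from where the row before left it, along the tool's axes as they then stand; what a row does not reach is not made up. A row lasts 1/8 s, in which the tool goes at most 62.5 mm and 10.7 degrees, less where a joint would pass 70% of its speed; a pose out of reach is approached as far as the arm can. A call is refused whole if a number of a shift passes 62.5 or a number of a turn 0.188, either way. A call with a gripper value outside its range is refused whole. The fingers move at their own pace and stop on an object; the grip force is fixed at half the most. Time passes only in rows, so rows that do not move let the fingers close. It gives the time, the measured TCP pose, the force, the opening and the grip force at its end, in the units of the state.
- robot.read_state(): the state, without advancing time (a new reading comes with each control period).
- camera(name): name is "side" or "top"; returns the picture (420x560x3 uint8, blue, green, red); there is no depth.
- camera_params(name): a dict with "mtx" (3x3 intrinsics, pixels), "extrinsics" (4x4, takes a point from camera to world coordinates). Camera axes: x right, y down, z forward; pixel columns grow to the right and rows downward; lengths in m; the calibration is good to about 2 mm. A picture is of the moment at which its call begins. camera_params takes no time and is no camera call.
- order.close_job(): hands the job in; it is judged then, once.
Trained networks look in the newest picture that a camera, given by its name, has taken for a name from the list of things; names that differ only in an ending like _2 or _b are one class to them, and where a whole thing is asked for, a point or a joint stands for the part that bears it (a point fixed in the world has none). Each returns a list of dicts, best first, with "score" (0 to 1); they miss things now and then, are a little off and sometimes report something else, mostly with a low value. They report only what shows in the picture. A call takes as long as a camera call.
- trace(camera, name): "mask" (420x560 bool, what is visible of it) and "box" ([left, top, right, bottom] in pixels, round what is visible of it).
The state is a dict: "clock": time; "q": joint angles; "joint_velocities": joint speeds; "joint_efforts": joint torques, N m; "eef_pos": TCP position; "tcp_rot": TCP orientation; "force": force on the tool from outside, world axes, zero at the start; "ft_torque": the same for the moment, N m; "finger_gap": finger opening in m; "grip_force": force on a finger pad.
Only numpy, scipy, OpenCV 4.12 (cv2) and the standard library are available. Lean on these libraries where they do the work, as an engineer would, in place of code of your own. Each camera call takes 0.05 s, during which the arm holds its last target. There are 200 camera calls.

## Working session

There is one attempt and no reset: what is moved stays moved. The work goes in short steps, Python scripts to look and compute and a shell command to move; the robot and the scene stay as the last step left them, time stands still between calls to the robot, and variables do not carry over. Pictures are saved under pics/ and viewed, at most 10 in all, crops included, and the job is handed in when it is done.

```bash
mkdir -p pics; python3 - <<'E'
from rig import robot,camera,camera_params,trace
import cv2,numpy as np
for n in("top","side"):
    im=camera(n); cv2.imwrite(f"pics/{n}0.png",im)
    p=camera_params(n); print(n,np.round(p["mtx"],1).tolist(),np.round(p["extrinsics"],4).tolist())
    for t in("lever_pad","stop_plate","stop","lever","flap","press","jar","bogie","clamp","wagon","glue","meter","pot"):
        r=trace(n,t)
        print(t,[(round(d["score"],2),[int(v) for v in d["box"]]) for d in r[:2]])
s=robot.read_state(); print(s)
E
```

```text
top [[398.1, 0.0, 287.9], [0.0, 398.1, 210.0], [0.0, 0.0, 1.0]] [[-0.027, -0.992, 0.123, 0.3867], [-0.9994, 0.0239, -0.0269, 0.0126], [0.0238, -0.1237, -0.992, 1.3481], [0.0, 0.0, 0.0, 1.0]]
lever_pad [(0.79, [212, 202, 295, 243])]
stop_plate [(0.5, [225, 185, 256, 232])]
stop [(0.73, [227, 189, 255, 233])]
lever [(0.73, [212, 196, 292, 246]), (0.63, [283, 165, 338, 218])]
flap [(0.83, [285, 165, 335, 216]), (0.43, [272, 243, 319, 273])]
press [(0.56, [203, 163, 344, 265])]
jar [(0.49, [192, 198, 209, 217])]
bogie [(0.57, [263, 154, 292, 175])]
clamp [(0.88, [272, 241, 317, 273]), (0.48, [284, 168, 334, 216])]
wagon [(0.87, [409, 160, 445, 211]), (0.57, [227, 187, 257, 231])]
glue [(0.59, [202, 160, 344, 263])]
meter [(0.67, [410, 234, 442, 275]), (0.39, [212, 203, 296, 243])]
pot [(0.85, [131, 243, 160, 270])]
side [[426.7, 0.0, 284.5], [0.0, 426.7, 215.8], [0.0, 0.0, 1.0]] [[0.7858, -0.4052, 0.4673, -0.0587], [-0.6185, -0.5166, 0.5921, -0.7336], [0.0015, -0.7543, -0.6565, 0.9298], [0.0, 0.0, 0.0, 1.0]]
lever_pad [(0.79, [224, 186, 307, 232])]
stop_plate [(0.64, [254, 189, 284, 230]
[... 630 characters left out ...]
99,  0.02239235,  1.55540244, -0.01150983,
        1.10933558, -0.08311443]), 'joint_velocities': array([ 1.30444927e-03,  4.53930127e-05,  6.85598096e-04,  9.88047703e-04,
       -5.94150855e-04,  1.40766835e-03, -1.38878572e-03]), 'joint_efforts': array([ 2.32386410e-04, -5.82707226e+01,  1.53327819e+00, -2.72931826e+01,
       -5.44026797e-02,  1.01117560e-02,  8.57026544e-05]), 'eef_pos': array([0.1563649 , 0.65664444, 0.22268555]), 'tcp_rot': array([-1.30250263e-05,  1.16647274e-01,  9.93173405e-01,  9.02986557e-06]), 'force': array([ 0.5082854 , -0.24768458,  0.51941288]), 'ft_torque': array([-0.00880765,  0.04922054, -0.05696647]), 'grip_force': 0.0, 'finger_gap': 0.08762121086726342}
```

```bash
python3 - <<'E'
import cv2
a=cv2.imread("pics/top0.png");b=cv2.imread("pics/side0.png")
cv2.imwrite("pics/t1.png",cv2.resize(a[130:290,120:360],None,fx=3.3,fy=3.3,interpolation=cv2.INTER_CUBIC))
cv2.imwrite("pics/s1.png",cv2.resize(b[140:300,160:400],None,fx=3.3,fy=3.3,interpolation=cv2.INTER_CUBIC))
E
```

```text
(no output)
```

View pics/t1.png

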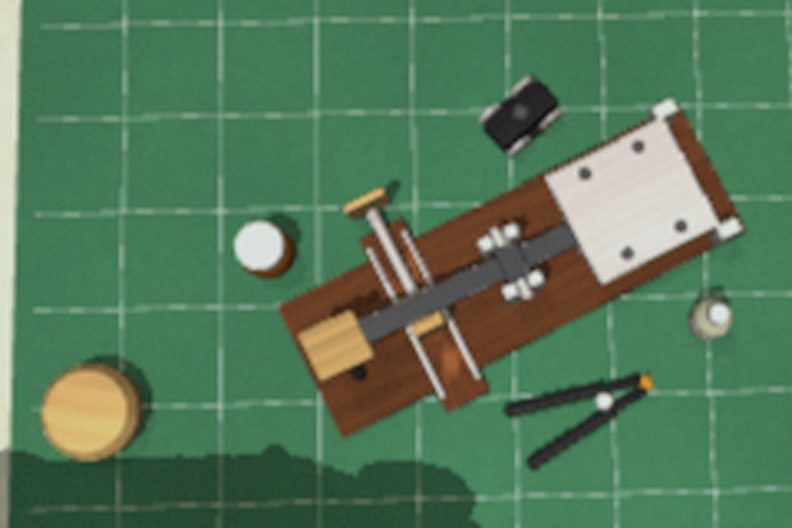

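View pics/s1.png

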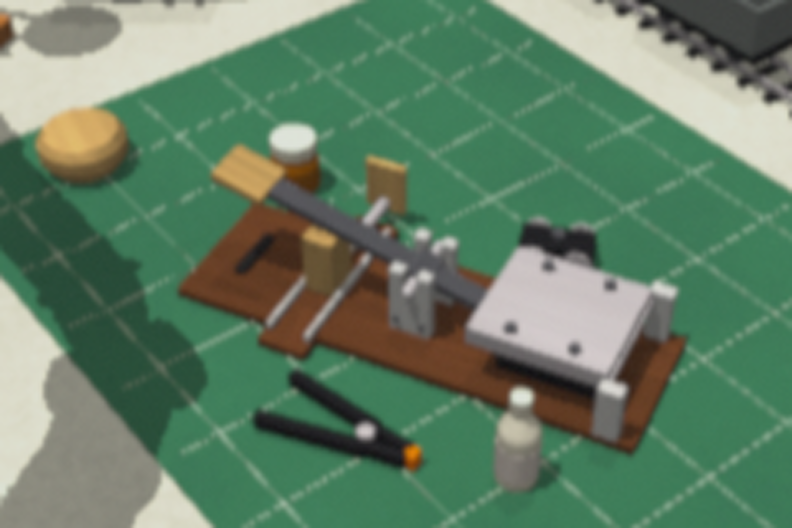

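Top crop (3.3x, offset 120,130): pad at (337,346), stop plate at (366,201), jar close to the left of it at (262,246), flap corners (545,180)…(603,284). Side crop agrees: pad (250,173), plate (387,160–210). I fit the press pose to these points.

```bash
cat > h.py <<'E'
import numpy as np
from rig import camera_params
P={n:camera_params(n) for n in("top","side")}
def proj(n,X):
    p=P[n];E=np.linalg.inv(p["extrinsics"]);c=E[:3,:3]@np.asarray(X)+E[:3,3];u=np.array(p["mtx"])@c;return u[:2]/u[2]
def onz(n,uv,z):
    p=P[n];E=np.array(p["extrinsics"]);d=E[:3,:3]@np.linalg.inv(p["mtx"])@[uv[0],uv[1],1];return E[:3,3]+d*(z-E[2,3])/d[2]
def w(v,X):
    c,s=np.cos(v[2]),np.sin(v[2]);return np.array([v[0]+c*X[0]-s*X[1],v[1]+s*X[0]+c*X[1],X[2]])
E
python3 - <<'E'
from h import *
from scipy.optimize import least_squares
T=[((0,0,.12),(337,346)),((.254,.06,.073),(545,180)),((.254,-.06,.073),(603,284)),((-.045,.075,.012),(280,308)),((-.045,-.075,.012),(345,437)),((.421,-.075,.012),(743,232))]
S=[((0,0,.12),(250,173)),((.254,-.06,.073),(468,333)),((.254,.06,.073),(520,250)),((-.045,-.075,.012),(181,290)),((.421,-.075,.012),(632,450)),((.421,.075,.012),(685,340))]
O=[("top",X,np.array(u)/3.3+[120,130]) for X,u in T]+[("side",X,np.array(u)/3.3+[160,140]) for X,u in S]
f=lambda v:np.concatenate([proj(n,w(v,X))-u for n,X,u in O])
r=least_squares(f,[.35,.15,-1],loss="soft_l1");v=r.x
print(v,np.round(r.fun if 0 else f(v).reshape(-1,2),1).tolist())
pl=onz("top",np.array([366,201])/3.3+[120,130],.072)
c,s=np.cos(v[2]),np.sin(v[2]);d=pl[:2]-v[:2];print("plate",pl,"press",[c*d[0]+s*d[1],-s*d[0]+c*d[1]])
for X in[(0,0,.12),(.085,.129,.043),(.085,.18,.043)]:print(X,w(v,X))
for nm,uv,z in[("jar",(262,246),.062),("bogie",(520,115),.036),("pot",(90,412),.05)]:
    q=onz("top",np.array(uv)/3.3+[120,130],z);d=q[:2]-v[:2];print(nm,q,"press",c*d[0]+s*d[1],-s*d[0]+c*d[1])
E
```

```text
[ 0.46734574  0.18328142 -1.12190216] [[0.1, -0.1], [1.2, -1.0], [0.7, 0.1], [-0.1, -0.4], [-0.0, 0.6], [2.6, -0.5], [-1.3, -1.2], [-1.0, -1.3], [-0.6, -0.7], [-2.3, -0.5], [0.5, 0.4], [0.8, 0.0]]
plate [0.61173439 0.16086155 0.072     ] press [np.float64(0.0828589496217382), np.float64(0.12035417607810371)]
(0, 0, 0.12) [0.46734574 0.18328142 0.12      ]
(0.085, 0.129, 0.043) [0.6204528  0.16268464 0.043     ]
(0.085, 0.18, 0.043) [0.66640011 0.18481709 0.043     ]
jar [0.57096689 0.26436452 0.062     ] press -0.02808157678341692 0.1285427406598103
bogie [0.70349163 0.0075635  0.036     ] press 0.26078922922440423 0.1364941137944673
pot [0.41334495 0.43333227 0.05      ] press -0.24871239536327777 0.05986365016950931
```

```bash
python3 -m jog '[[[0,0,0,-0.171,-1],[0,0,0,-0.171,-1],[0,0,0,-0.171,-1],[0,0,0,-0.171,-1]]]' && python3 -m jog '[[[-20,-54,0,0,-1],[-20,-54,0,0,-1],[-20,-54,0,0,-1],[-20,-54,0,0,-1],[-20,-54,0,0,-1],[-20,-54,0,0,-1],[-20,-54,0,0,-1],[-20,-54,0,0,-1],[-20,-54,0,0,-1],[-20,-54,0,0,-1],[-20,-54,0,0,-1],[-20,-54,0,0,-1]]]'
```

```text
clock: 1.9
eef_pos: [0.1564, 0.6567, 0.2227]
tcp_rot: [0.0, -0.226, 0.974, 0.0]
force: [-0.3, 0.3, -0.3]
finger_gap: 0.0512
grip_force: 0.0
clock: 3.4
eef_pos: [0.6557, 0.1764, 0.2228]
tcp_rot: [0.0, -0.223, 0.975, 0.0]
force: [0.0, 0.7, 0.3]
finger_gap: 0.0007
grip_force: 0.0
```

```bash
python3 -m jog '[[[0,3,55,0,-1],[0,0,55,0,-1],[0,0,50,0,-1],[0,0,18,0,-1],[0,0,0,0,-1]]]' && python3 - <<'E'
from rig import camera
import cv2
a=camera("top");b=camera("side")
f=lambda i:cv2.resize(i,None,fx=4,fy=4,interpolation=cv2.INTER_CUBIC)
cv2.imwrite("pics/c2.png",cv2.hconcat([f(a[150:270,190:290]),f(b[150:270,220:320])]))
E
```

```text
clock: 4.03
eef_pos: [0.6529, 0.1803, 0.0443]
tcp_rot: [-0.001, -0.223, 0.975, -0.0]
force: [0.1, 0.0, 0.1]
finger_gap: 0.0004
grip_force: 0.0
```

View pics/c2.png

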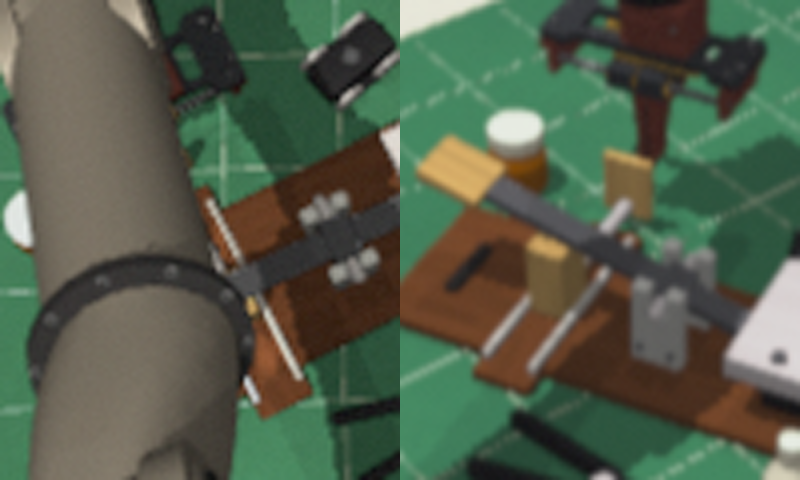

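The side view shows the finger tips (crop 652,158) behind the push plate (605–653, 150–218), in line along the push direction. I push now.

```bash
python3 -m jog '[[[10,0,0,0,-1],[10,0,0,0,-1],[9,0,0,0,-1],[8,0,0,0,-1],[8,0,0,0,-1],[8,0,0,0,-1],[8,0,0,0,-1],[8,0,0,0,-1],[8,0,0,0,-1]]]'; python3 -m jog '[[[5,0,0,0,-1],[4,0,0,0,-1],[3,0,0,0,-1],[0,0,0,0,-1]]]'
```

```text
clock: 5.25
eef_pos: [0.5833, 0.1466, 0.0446]
tcp_rot: [0.0, -0.223, 0.975, -0.0]
force: [1.9, 0.8, 1.9]
finger_gap: 0.0004
grip_force: 1.2
clock: 5.75
eef_pos: [0.5747, 0.1425, 0.0448]
tcp_rot: [0.002, -0.223, 0.975, 0.0]
force: [7.0, 1.6, -2.9]
finger_gap: 0.0003
grip_force: 3.6
```

```bash
python3 -m jog '[[[3,0,0,0,-1],[0,0,0,0,-1]]]'; python3 - <<'E'
from rig import camera,robot
import cv2
b=camera("side");print(robot.read_state()["force"])
cv2.imwrite("pics/c3.png",cv2.resize(b[140:270,210:350],None,fx=5,fy=4.6,interpolation=cv2.INTER_CUBIC))
E
```

```text
clock: 6.0
eef_pos: [0.5747, 0.1425, 0.0452]
tcp_rot: [0.005, -0.224, 0.975, 0.001]
force: [13.5, 4.9, -11.1]
finger_gap: 0.0002
grip_force: 7.3
[ 13.31639634   4.30884386 -10.34259057]
```

View pics/c3.png

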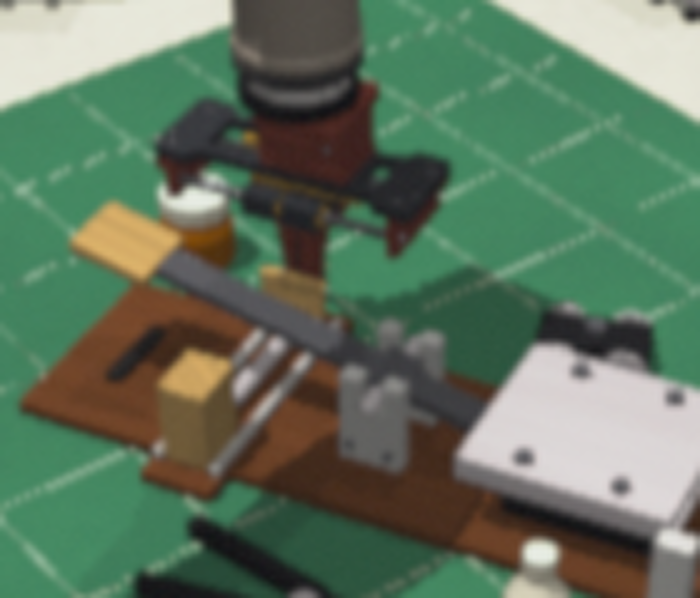

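The block (crop 197,410) stands on the far side, clear of the lever. The push force rose without any motion, so the stop is home. I back off, rise and go above the pad.

```bash
python3 -m jog '[[[-15,0,0,0,-1],[-15,0,0,0,-1],[0,0,-50,0,-1],[0,0,-50,0,-1],[0,0,-40,0,-1],[35,28,0,0,-1],[35,28,0,0,-1],[33,27,0,0,-1],[0,0,0,0,-1],[0,0,0,0,-1]]]'; python3 - <<'E'
from rig import camera,robot
from h import *
import cv2
s=robot.read_state();v=[.46735,.18328,-1.1219];d=s["eef_pos"][:2]-np.array(v[:2]);c,n=np.cos(v[2]),np.sin(v[2])
print("press",c*d[0]+n*d[1],-n*d[0]+c*d[1],s["eef_pos"])
b=camera("side");cv2.imwrite("pics/c4.png",cv2.resize(b[120:270,190:350],None,fx=4,fy=4,interpolation=cv2.INTER_CUBIC))
print((proj("side",s["eef_pos"])-[190,120])*4)
E
```

```text
clock: 7.3
eef_pos: [0.4692, 0.1832, 0.1848]
tcp_rot: [0.0, -0.223, 0.975, -0.0]
force: [0.5, -0.4, 0.3]
finger_gap: 0.0005
grip_force: 0.0
press 0.0008765348572667961 0.0016297479628844893 [0.46919867 0.18319757 0.18484227]
[173.32148943 215.63662623]
```

View pics/c4.png

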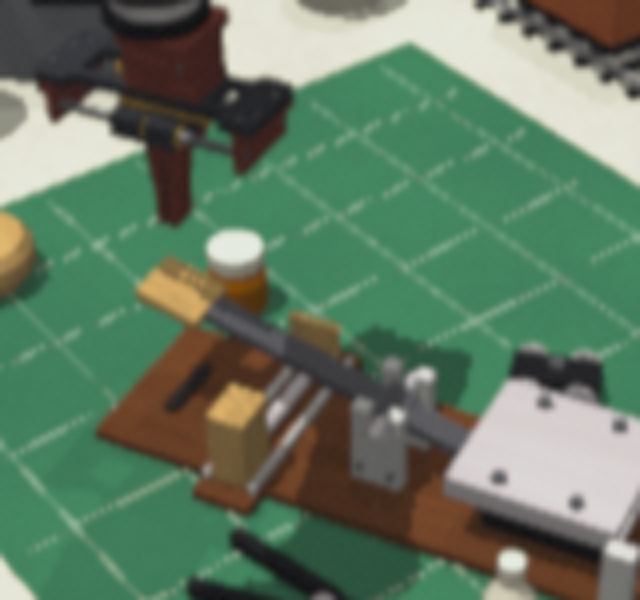

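Tip and pad line up: the TCP projects to (173,216), where the finger tip shows, and the pad is at (181,292). Pressing down.

```bash
python3 -m jog '[[[0,0,25,0,-1],[0,0,25,0,-1],[0,0,10,0,-1],[0,0,8,0,-1],[0,0,8,0,-1],[0,0,8,0,-1],[0,0,8,0,-1],[0,0,8,0,-1]]]'; python3 -m jog '[[[0,0,8,0,-1],[0,0,8,0,-1],[0,0,8,0,-1],[0,0,8,0,-1],[0,0,8,0,-1],[0,0,5,0,-1],[0,0,0,0,-1]]]'
```

```text
clock: 8.35
eef_pos: [0.4687, 0.1837, 0.0844]
tcp_rot: [0.0, -0.223, 0.975, 0.0]
force: [-0.2, 3.1, 4.1]
finger_gap: 0.0006
grip_force: 2.0
clock: 9.22
eef_pos: [0.4684, 0.1825, 0.0392]
tcp_rot: [-0.0, -0.223, 0.975, -0.0]
force: [0.2, -1.3, 1.5]
finger_gap: 0.0002
grip_force: 0.9
```

```bash
python3 -m jog '[[[0,0,3,0,-1],[0,0,2,0,-1],[0,0,0,0,-1],[0,0,0,0,-1]]]'; python3 - <<'E'
from rig import camera,robot
import cv2
b=camera("side");print(robot.read_state()["force"])
cv2.imwrite("pics/c5.png",cv2.resize(b[120:270,190:370],None,fx=4,fy=4,interpolation=cv2.INTER_CUBIC))
E
```

```text
clock: 9.72
eef_pos: [0.4685, 0.1829, 0.035]
tcp_rot: [0.0, -0.223, 0.975, -0.0]
force: [-0.3, -2.9, 8.5]
finger_gap: 0.0002
grip_force: 4.1
[ 0.43797888 -2.37907814  8.44993512]
```

View pics/c5.png

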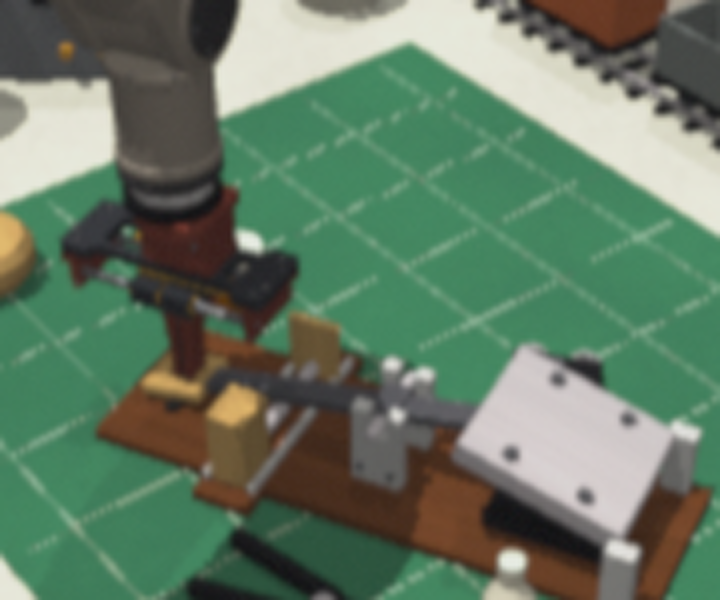

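The flap is up (front edge at about 455–525, 345–460), the pad is on its rest under the fingers at (190,380), and the pin is in its bracket. I press a touch firmer, let it settle and check.

```bash
python3 -m jog '[[[0,0,2,0,-1],[0,0,1,0,-1],[0,0,0,0,-1],[0,0,0,0,-1],[0,0,0,0,-1],[0,0,0,0,-1]]]'; python3 -m jog '[[[0,0,0,0,-1],[0,0,0,0,-1],[0,0,0,0,-1],[0,0,0,0,-1]]]'
```

```text
clock: 10.52
eef_pos: [0.4687, 0.1829, 0.0345]
tcp_rot: [0.0, -0.223, 0.975, -0.0]
force: [-8.8, -6.2, 41.4]
finger_gap: -0.0
grip_force: 19.9
clock: 11.02
eef_pos: [0.4687, 0.1829, 0.0345]
tcp_rot: [0.0, -0.223, 0.975, -0.0]
force: [-8.7, -6.6, 41.0]
finger_gap: 0.0004
grip_force: 19.8
```

```bash
python3 -m jog '[[[0,0,-1.5,0,-1],[0,0,0,0,-1],[0,0,0,0,-1],[0,0,0,0,-1],[0,0,0,0,-1]]]' && python3 - <<'E'
from rig import order
print(order.close_job())
E
```

```text
clock: 11.65
eef_pos: [0.4687, 0.1829, 0.0348]
tcp_rot: [0.0, -0.223, 0.975, -0.0]
force: [-4.2, -4.3, 24.5]
finger_gap: 0.0005
grip_force: 11.7
the job is handed in; nothing more can be done
None
```

The stop is fully home and the fingers are holding the pad down on its rest with about 24 N; the flap is up and I handed the job in at 11.65 s, but no verdict was returned.

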